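# Click the photometer's filter selector to green and hold the reading key

### The job

Take a reading of the sample through the green filter: with the tip or outside of the shut fingers push the bar of the photometer's filter selector round, click by click and either way, until it rests in the notch where its white line points at the green mark; do not take the bar between the fingers. Only then press the big round white reading key fully down and keep it down: the lamp is lit only while the key is held, so finish with the key still held, and do not press it at any other colour. Leave the sample vial in its well and the reagent bottle and beaker where they stand.

Things in the scene. Friction and masses are not known exactly. Their poses are not given: they have to be found in the camera images.
- photometer: bench filter photometer, a low light-grey box 200 x 250 x 62 mm (x, y, z), fixed to the worktop; origin at the centre of its underside, z up, front towards its own -x. In this frame (mm): flat top panel at z 62; selector axis x -12, y -52; reading key x -60, y 78; sample well x 36, y 78. Only selector, key and vial stand above the panel
- selector (a joint): filter selector, rad, clockwise from above positive, 0 = pointer at green. Eight clicks 45 degrees (0.785) apart, one at each mark; a spring ball draws it into the nearest. It turns endlessly either way (6.283 or -6.283 is green too) and starts at any of the seven other marks, 0.785 to 5.50. 4 to 7 N at 25 mm from the axis pushes it out of a notch; 5 degrees past halfway it snaps into the next
- selector_axis (a point): point on the selector's axis at the top of its black bar, 31 mm above the panel; x along the bar to the pointer end (white line, and a white tongue below it reaching 43 mm out), z up, turning with the knob. Bar 76 mm long (38 each side of the axis), 14 mm thick, upright sides; under it a round skirt of 34 mm radius reaches 7 mm above the panel and a step of 23 mm radius 11 mm
- pointer_end (a point): point on the selector's pointer line, 51 mm from the axis and at panel height, just where the centre of the colour mark lies that the pointer points at; it turns with the knob
- green_mark (a point): centre of the green mark, a flat dot of 12 mm diameter on the panel, one of eight on a ring of 51 mm radius round the selector; clockwise from green: blue, violet, black, white, red, orange, yellow. Seen from the selector axis it lies at 45 degrees between the photometer's own +x and +y
- read_key (a joint): reading key, in m: 0 is up, 0.005 is fully down; a spring pushes it up with about 2 N at the start and 5 N when fully down
- key_top (a point): centre of the top face of the reading key, a flat white disc of 36 mm diameter, 10.5 mm above the panel when up and 5.5 mm above it when fully down; it moves straight down
- well_floor (a point): centre of the floor of the sample well, a round hole of 40 mm diameter and 26 mm deep in the panel; 36 mm above the worktop
- sample_vial: small clear glass vial with the sample, 34 mm diameter, 40 mm tall, loose in the well, its top 14 mm above the panel; origin at the centre of its underside
- reagent: small white reagent bottle with a red cap, 37 mm diameter, 70 mm tall, loose on the worktop to the left of the photometer; origin at the centre of its underside
- beaker: low clear glass beaker, 54 mm diameter, 70 mm tall, loose on the worktop to the right of the photometer; origin at the centre of its underside
There are look-alikes about, which are no part of the job. What is shaped like the sample_vial but blue or red is not meant.

How it is judged:
By the outcome, as a careful person would: the job done as asked, in the order asked, and still so for the second after the job is handed in, while the arm keeps its last pose, push and grip.
It also fails if it takes over 48 s, if anything falls off the work surface, if the arm or the gripper's body presses on something with over 40 N, if the wrist force passes 120 N, or if a joint passes its speed limit or range.

### The arm

A 6-joint arm with a two-finger parallel gripper is mounted at the origin on a cart in front of the work surface, level with it; the furniture and walls round the work are solid. World frame = base frame: x ahead of the robot, y to its left, z up, the work surface at z = 0. Lengths are in mm, angles in rad, forces in N, time in s.
With the tool pointing down it reaches from about 300 to 750 mm from the base axis. Payload 8.5 kg.
Tool frame: the origin (TCP) lies at the very end of the fingers, on their centre line; the grasp point (between the pads) lies r.hold_point_z behind it (r.hold_point_z is the distance from the TCP to the grasp point, in mm); z points along the fingers, x is the direction in which the jaws open and shut, and the axes are right-handed (so a half turn about z gives the same grasp; the last joint's range is limited). The gripper opens to 85 mm and grips with 20 to 120 N. Pads are 22 mm wide; open, the fingers measure 114 mm over their backs; the gripper's body (76 mm by 85 mm) begins 54 mm behind the grasp point. The pads swing forward as they close: fully open they stand 13 mm farther back than shut.
Start: joints at [-1.409, 0.381, 1.297, -0, 1.464, -0.215], TCP at [202.364, -511.399, 231.322] pointing down, gripper open.
Joint ranges: [-3.11, 3.11], [-0.89, 2.33], [0.22, 2.48], [-1.42, 4.56], [0.17, 2.85], [-2.88, 2.88]. Speed limits (rad/s): [2.39, 2.39, 3.14, 3.14, 3.14, 3.14].

### API

Orientations are given as a 3x3 rotation matrix whose columns are the frame's x, y, z axes.
In Python, from bench import r gives the robot as it stands.
- The arm moves only by the tool arm_command, never from a script. Its argument "plan" is one flat list of numbers, 5 for each row, row after row: the shift along the tool's x, y, z in units of 30 mm (1.0 is 30 mm), then the turn about the tool's z in units of 8 degrees (1.0 is 8 degrees), then the finger opening in mm, from 0 to 85.4. In form: [tx, ty, tz, yaw, fingers, tx, ty, tz, yaw, fingers, ...]. A call has 1 to 5 rows; each row shifts and turns the pose as measured when the row begins, along the tool's axes as they then stand; what a row does not reach is not made up. A row lasts 1/10 s, in which the tool goes at most 50 mm and 8.59 degrees, less where a joint would pass 70% of its speed; a pose out of reach is approached as far as the arm can. A call is refused whole if a number of a shift passes 1 or a number of a turn 1, either way. A call with a gripper value outside its range is refused whole. The fingers move at their own pace and stop on an object; "grip_force" is the grip in N (left out, the last holds). Time passes only in rows, so rows that do not move let the fingers close. It gives the time, the measured TCP pose, the force and the opening at its end, in the units of the state.
- r.get_obs(): the state, without advancing time (a new reading comes with each control period).
- r.capture(name): name is "scene" or "top" or "wrist"; returns a dict with "frame" (420x560x3 uint8, red, green, blue), "range_z" (420x560 float32, mm along the optical axis (not along the pixel's ray), 0 where there is no reading), "camera_matrix" (3x3 intrinsics, pixels), "R" (3x3) and "t" (3): a world point X has camera coordinates R X + t; the wrist camera has in their place "mount" (4x4, takes a point from camera to tool coordinates, whose origin is the TCP and whose axes are the tool frame's). Camera axes: x right, y down, z forward; pixel columns grow to the right and rows downward; lengths in mm; the calibration is good to about 2 mm. A picture is of the moment at which its call begins: read the wrist's pose just before it.
- r.job_done(): hands the job in, once; it reports no verdict.
The state is a dict: "clock": time; "joints": joint angles; "joint_vel": joint speeds; "joint_torque": joint torques, N m; "eef_pos": TCP position; "tcp_rot": TCP orientation; "wrist_force": force on the tool from outside, world axes, zero at the start; "ft_torque": the same for the moment, N m; "grip_width": finger opening in mm.
Only numpy, scipy, OpenCV 4.12 (cv2) and the standard library are available. Lean on these libraries where they do the work, as an engineer would, in place of code of your own. Each camera call takes 0.05 s, during which the arm holds its last target. There are 200 camera calls.

## Working session

There is one attempt and no reset: what is moved stays moved. The work goes in short steps, Python scripts to look and compute and a tool call to move; the robot and the scene stay as the last step left them, time stands still between calls to the robot, and variables do not carry over. Pictures are saved under pics/ and viewed, about 8 in all and at most 12, crops included, and the job is handed in when it is done.

Besides the shell and the picture viewer there is one more tool, called after "Call:" as name(argument=value, ...) on one line, values as JSON. arm_command: Moves the arm, as the interface text tells. Its arguments: {"type":"object","properties":{"plan":{"type":"array"},"grip_force":{"type":"number"}},"required":["plan"]}

```bash
mkdir -p pics; ls
python3 - <<'E'
from bench import r
import cv2,numpy as np
o=r.get_obs();print({k:np.round(v,3).tolist() for k,v in o.items()}, r.hold_point_z)
for n in("scene","top"):
    c=r.capture(n);cv2.imwrite(f"pics/{n}0.png",c["frame"][:,:,::-1]);np.savez(f"{n}0.npz",**c)
    print(n,np.round(c["R"],3).tolist(),np.round(c["t"],1),c["camera_matrix"].tolist())
E
```

```text
pics
{'clock': 0.0, 'joints': [-1.409, 0.381, 1.298, -0.0, 1.464, -0.215], 'joint_vel': [0.001, -0.0, 0.001, -0.0, 0.0, -0.001], 'joint_torque': [-0.001, -44.847, -23.128, -0.0, 0.005, -0.0], 'eef_pos': [202.306, -511.118, 230.707], 'tcp_rot': [[0.368, -0.93, -0.0], [-0.93, -0.368, 0.001], [-0.001, -0.0, -1.0]], 'wrist_force': [-0.266, -0.371, -0.255], 'ft_torque': [0.023, 0.008, 0.042], 'grip_width': 85.373} 18.700000000000003
scene [[-0.83, -0.557, 0.011], [-0.437, 0.638, -0.635], [0.346, -0.532, -0.773]] [480.  370.3 808.1] [[516.0070238580208, 0.0, 276.5744744740795], [0.0, 516.0070238580208, 212.49282873605685], [0.0, 0.0, 1.0]]
top [[-0.024, -1.0, 0.007], [-0.998, 0.023, -0.062], [0.061, -0.008, -0.998]] [ -44.9  613.6 1013.6] [[445.48103762723014, 0.0, 285.10840292783723], [0.0, 445.48103762723014, 208.8810459802561], [0.0, 0.0, 1.0]]
```

View pics/top0.png

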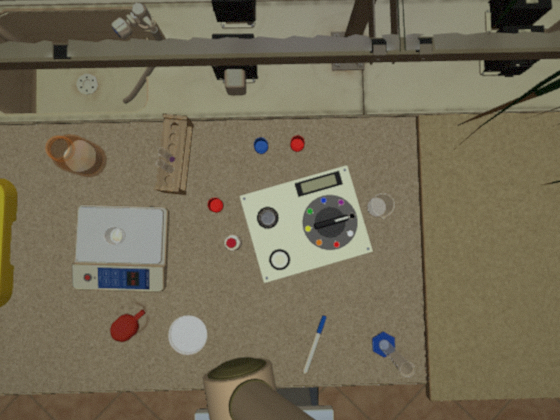

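```bash
cat > h.py <<'E'
import numpy as np
def px2w(c,u,v,z):
    K=c["camera_matrix"];R=c["R"];t=c["t"]
    d=R.T@np.linalg.solve(K,[u,v,1.]);o=-R.T@t
    return o+d*(z-o[2])/d[2]
def w2px(c,X):
    p=c["camera_matrix"]@(c["R"]@np.asarray(X,float)+c["t"]);return p[:2]/p[2]
E
python3 - <<'E'
import numpy as np,cv2
from h import *
c=dict(np.load("top0.npz"))
f=c["frame"]
cv2.imwrite("pics/topc.png",cv2.resize(f[150:300,190:410,::-1],None,fx=3.6,fy=3.6,interpolation=cv2.INTER_CUBIC))
h=cv2.cvtColor(f,cv2.COLOR_RGB2HSV)
# world points by depth -> panel mask
K=c["camera_matrix"];v,u=np.mgrid[:420,:560];Z=c["range_z"]
P=np.stack([(u-K[0,2])/K[0,0]*Z,(v-K[1,2])/K[1,1]*Z,Z],-1)
W=(P-c["t"])@c["R"]
m=((abs(W[...,2]-62)<8)&(u>225)&(u<385)&(v>155)&(v<295)).astype(np.uint8)
m=cv2.morphologyEx(m,cv2.MORPH_CLOSE,np.ones((15,15)));m=cv2.morphologyEx(m,cv2.MORPH_OPEN,np.ones((9,9)))
pts=W[m>0][:,:2].astype(np.float32)
print(np.median(W[m>0][:,2]),cv2.minAreaRect(pts))
for n,(uu,vv) in dict(green=(310,211),blue=(323,200),violet=(341,203),red=(336,244),orange=(319,242),yellow=(307,228)).items():
    s=h[vv-6:vv+7,uu-6:uu+7,1].astype(float)*(h[vv-6:vv+7,uu-6:uu+7,2]>60);s[s<120]=0
    yy,xx=np.mgrid[vv-6:vv+7,uu-6:uu+7]
    q=((xx*s).sum()/s.sum(),(yy*s).sum()/s.sum());print(n,np.round(q,1),np.round(px2w(c,*q,62),1))
E
```

```text
62.15191275798873 ((577.417724609375, -102.93551635742188), (200.38629150390625, 349.4248962402344), 14.688664436340332)
green [309.4 210.8] [ 604.3 -112.8   62. ]
blue [323.1 199.8] [ 628.  -143.8   62. ]
violet [340.6 201.8] [ 622.8 -182.7   62. ]
red [336.1 244.1] [ 529.1 -169.9   62. ]
orange [318.6 242. ] [ 534.6 -131.1   62. ]
yellow [307.4 228.1] [ 566.1 -107.3   62. ]
```

View pics/topc.png

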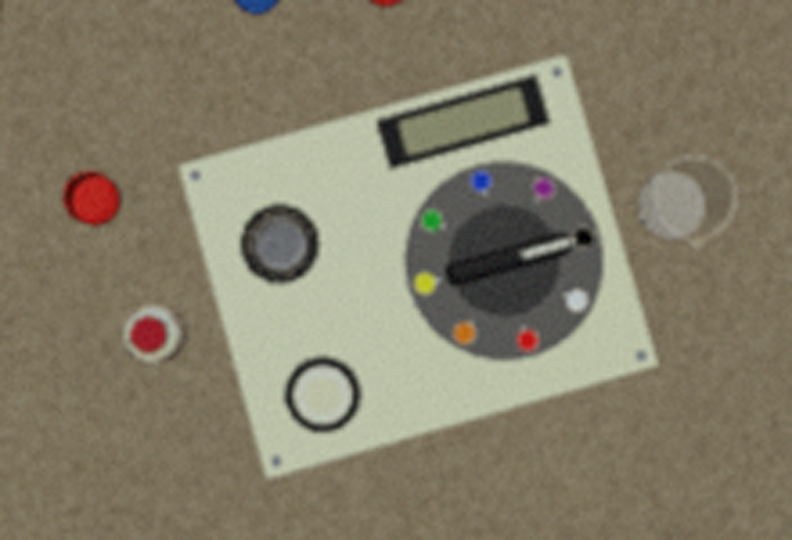

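The pointer rests at black (crop about (585,237)); green is at crop (432,220), three clicks anticlockwise. The axis is at about (578.6, -156.9), and the mark ring radius of 51.2 mm agrees with the spec. Key is at about (499, -43). I'm moving above the clockwise side of the bar.

Call:
arm_command(plan=[-0.38,-1,0,0,0,-0.38,-1,0,0,0,-0.38,-1,0,0,0,-0.38,-1,0,0,0,-0.38,-1,0,0,0], grip_force=60)

```text
clock: 0.6
eef_pos: [321.8, -401.3, 228.5]
tcp_rot: [[0.362, -0.932, -0.002], [-0.932, -0.362, 0.005], [-0.006, 0.0, -1.0]]
wrist_force: [-0.5, -0.6, -0.2]
grip_width: 12.3
```

Call:
arm_command(plan=[-0.38,-1,0,0,0,-0.38,-1,0,0,0,-0.38,-1,0,0,0,-0.38,-1,0,0,0,-0.38,-1,0,0,0])

```text
clock: 1.1
eef_pos: [445.0, -288.1, 227.5]
tcp_rot: [[0.361, -0.932, -0.004], [-0.932, -0.361, 0.008], [-0.009, 0.001, -1.0]]
wrist_force: [-0.0, -0.6, -0.7]
grip_width: 0.1
```

Call:
arm_command(plan=[-0.34,-0.93,0.6,0.16,0,-0.34,-0.93,0.6,0.16,0,-0.34,-0.93,0.6,0.16,0,-0.34,-0.93,0.6,0.16,0,-0.34,-0.93,0.6,0.16,0])

```text
clock: 1.6
eef_pos: [565.6, -189.9, 135.9]
tcp_rot: [[0.252, -0.968, -0.002], [-0.968, -0.252, 0.006], [-0.006, 0.0, -1.0]]
wrist_force: [-0.9, -0.1, -0.1]
grip_width: -0.1
```

```bash
cat >> h.py <<'E'
A=np.array([578.6,-156.9]);G=59.8
def go(o,xy,z=None,yaw=None):
    """shift in tool axes (units of 30 mm), yaw in units of 8 deg"""
    R=np.array(o["tcp_rot"]);p=np.array(o["eef_pos"])
    t=np.array([*xy,p[2] if z is None else z])
    a=np.degrees(np.arctan2(R[1,0],R[0,0]))
    print("pos",p.round(1),"yaw",round(a,1),"shift units",(R.T@(t-p)/30).round(2),"yaw units",None if yaw is None else round((a-yaw)/8,2),"F",np.round(o["wrist_force"],1))
def side(bar,rho,off):
    b=np.radians(bar);return A+rho*np.array([np.cos(b),np.sin(b)])-off*np.array([-np.sin(b),np.cos(b)])
def wrist(r):
    o=r.get_obs();c=r.capture("wrist");T=np.eye(4);T[:3,:3]=o["tcp_rot"];T[:3,3]=o["eef_pos"]
    M=T@c["mount"];c["R"]=M[:3,:3].T;c["t"]=-c["R"]@M[:3,3];return o,c
E
python3 - <<'E'
from h import *;from bench import r;import cv2
o,c=wrist(r)
go(o,side(-75.2,26,30),78,-75.2)
f=c["frame"][:,:,::-1].copy()
for k in range(8):
    b=np.radians(G-45*k);u,v=w2px(c,[*(A+51*np.array([np.cos(b),np.sin(b)])),62]);cv2.circle(f,(int(u),int(v)),4,(255,0,255),1)
u,v=w2px(c,[498.9,-43.5,72.5]);cv2.circle(f,(int(u),int(v)),5,(0,0,255),1)
cv2.imwrite("pics/w1.png",f)
E
```

```text
pos [ 565.6 -189.9  135.9] yaw -75.4 shift units [-0.07  0.3   1.93] yaw units -0.03 F [-0.9 -0.1 -0.1]
```

View pics/w1.png

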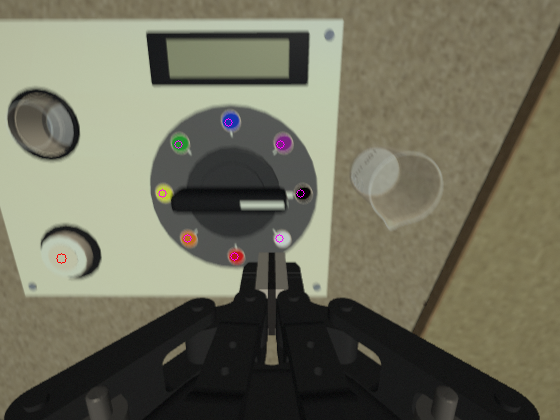

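The close view confirms the pointer at black (303,193), and my predicted marks fall on the real ones to within about 2 mm. The shut fingers are on the clockwise side of the bar. Next I back off slightly and descend.

Call:
arm_command(plan=[-0.07,0.3,0,0,0,0,0,0.7,0,0,0,0,0.7,0,0,0,0,0.45,0,0,0,0,0,0,0])

```text
clock: 2.15
eef_pos: [555.0, -185.5, 74.1]
tcp_rot: [[0.255, -0.967, -0.008], [-0.967, -0.255, 0.011], [-0.012, 0.005, -1.0]]
wrist_force: [0.0, 0.8, -0.3]
grip_width: -0.3
```

Run:
```python
from h import *;from bench import r
o=r.get_obs();go(o,side(-75.2,26,30),78,-75.2);go(o,side(-75.2,26,18),78,-75.2)
for d in (10,20,30): go(o,side(-75.2+d,26,18),78,-75.2+d)
```

```text
pos [ 555.  -185.5   74.1] yaw -75.2 shift units [ 0.15 -0.   -0.13] yaw units -0.0 F [ 0.   0.8 -0.3]
pos [ 555.  -185.5   74.1] yaw -75.2 shift units [ 0.14 -0.4  -0.13] yaw units -0.0 F [ 0.   0.8 -0.3]
pos [ 555.  -185.5   74.1] yaw -75.2 shift units [ 0.24 -0.56 -0.14] yaw units -1.25 F [ 0.   0.8 -0.3]
pos [ 555.  -185.5   74.1] yaw -75.2 shift units [ 0.3  -0.74 -0.14] yaw units -2.5 F [ 0.   0.8 -0.3]
pos [ 555.  -185.5   74.1] yaw -75.2 shift units [ 0.33 -0.92 -0.14] yaw units -3.75 F [ 0.   0.8 -0.3]
```

Call:
arm_command(plan=[0.14,-0.2,-0.13,0,0,0,-0.2,0,0,0,0.08,-0.12,0,-1,0,0.08,-0.12,0,-1,0])

```text
clock: 2.55
eef_pos: [575.4, -190.1, 80.6]
tcp_rot: [[0.517, -0.856, -0.011], [-0.856, -0.517, 0.01], [-0.014, 0.004, -1.0]]
wrist_force: [-3.6, -1.5, -2.5]
grip_width: -0.2
```

Run:
```python
from h import *;from bench import r
o=r.get_obs()
for d in (15,20,30): go(o,side(-75.2+d,26,18),78,-75.2+d)
```

```text
pos [ 575.4 -190.1   80.6] yaw -58.9 shift units [-0.04 -0.04  0.09] yaw units 0.16 F [-3.6 -1.5 -2.5]
pos [ 575.4 -190.1   80.6] yaw -58.9 shift units [ 0.01 -0.12  0.09] yaw units -0.46 F [-3.6 -1.5 -2.5]
pos [ 575.4 -190.1   80.6] yaw -58.9 shift units [ 0.09 -0.29  0.09] yaw units -1.71 F [-3.6 -1.5 -2.5]
```

Call:
arm_command(plan=[0.07,-0.15,0.05,-1,0,0.06,-0.14,0.04,-1,0])

```text
clock: 2.75
eef_pos: [585.8, -189.3, 79.8]
tcp_rot: [[0.74, -0.672, -0.009], [-0.672, -0.74, 0.008], [-0.012, 0.0, -1.0]]
wrist_force: [0.2, 1.1, -0.3]
grip_width: 0.2
```

```bash
cat > s.py <<'E'
import sys;from h import *;from bench import r
o=r.get_obs()
for d in map(float,sys.argv[1:]): go(o,side(-75.2+d,26,18),78,-75.2+d)
E
python3 s.py 30 45 55
```

```text
pos [ 585.8 -189.3   79.8] yaw -42.2 shift units [-0.07  0.    0.06] yaw units 0.37 F [ 0.2  1.1 -0.3]
pos [ 585.8 -189.3   79.8] yaw -42.2 shift units [ 0.07 -0.23  0.06] yaw units -1.51 F [ 0.2  1.1 -0.3]
pos [ 585.8 -189.3   79.8] yaw -42.2 shift units [ 0.13 -0.41  0.06] yaw units -2.76 F [ 0.2  1.1 -0.3]
```

Call:
arm_command(plan=[0.06,-0.12,0.03,-1,0,0.07,-0.12,0.03,-1,0,0.07,-0.13,0,-1,0,0.07,-0.14,0,-1,0,0.07,-0.14,0,-1,0])

```text
clock: 3.25
eef_pos: [605.2, -178.7, 82.0]
tcp_rot: [[1.0, -0.01, -0.007], [-0.01, -1.0, 0.002], [-0.007, -0.002, -1.0]]
wrist_force: [-1.2, -1.0, -1.5]
grip_width: 0.3
```

```bash
python3 s.py 75 80 90
```

```text
pos [ 605.2 -178.7   82. ] yaw -0.6 shift units [-0.02 -0.12  0.13] yaw units -0.05 F [-1.2 -1.  -1.5]
pos [ 605.2 -178.7   82. ] yaw -0.6 shift units [ 0.03 -0.2   0.13] yaw units -0.67 F [-1.2 -1.  -1.5]
pos [ 605.2 -178.7   82. ] yaw -0.6 shift units [ 0.1  -0.37  0.13] yaw units -1.92 F [-1.2 -1.  -1.5]
```

Call:
arm_command(plan=[0.0,-0.15,0.1,0,0,0.02,-0.12,0.04,-0.5,0])

```text
clock: 3.45
eef_pos: [607.1, -170.5, 79.3]
tcp_rot: [[0.998, 0.058, -0.004], [0.058, -0.998, 0.0], [-0.004, -0.0, -1.0]]
wrist_force: [-0.5, -0.3, 0.4]
grip_width: -0.1
```

```bash
python3 s.py 75 80 90
python3 - <<'E'
from h import *;from bench import r;import cv2
o,c=wrist(r);cv2.imwrite("pics/w2.png",c["frame"][:,:,::-1])
E
```

```text
pos [ 607.1 -170.5   79.3] yaw 3.3 shift units [-0.1   0.14  0.04] yaw units 0.44 F [-0.5 -0.3  0.4]
pos [ 607.1 -170.5   79.3] yaw 3.3 shift units [-0.04  0.07  0.04] yaw units -0.18 F [-0.5 -0.3  0.4]
pos [ 607.1 -170.5   79.3] yaw 3.3 shift units [ 0.05 -0.09  0.04] yaw units -1.43 F [-0.5 -0.3  0.4]
```

View pics/w2.png

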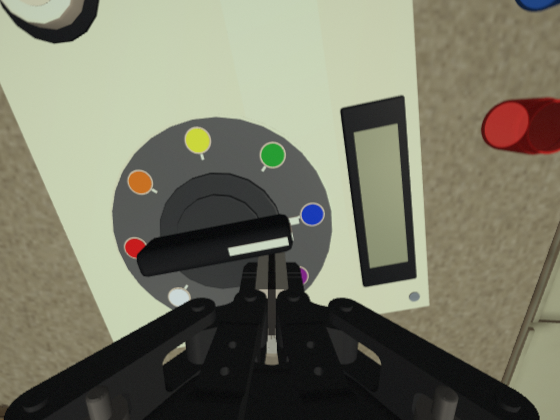

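The pointer is now at blue (312,214), one click short of green (272,155). I'm pushing the last click.

Call:
arm_command(plan=[0.04,-0.09,0.02,-1,0,0.06,-0.12,0.02,-1,0,0.07,-0.14,0,-1,0,0.07,-0.15,0.02,-1,0])

```text
clock: 3.9
eef_pos: [611.4, -157.3, 79.6]
tcp_rot: [[0.813, 0.583, 0.002], [0.583, -0.813, -0.008], [-0.003, 0.008, -1.0]]
wrist_force: [1.4, -3.3, 0.2]
grip_width: -0.3
```

```bash
python3 s.py 110 118 125
```

```text
pos [ 611.4 -157.3   79.6] yaw 35.6 shift units [-0.02 -0.03  0.05] yaw units 0.11 F [ 1.4 -3.3  0.2]
pos [ 611.4 -157.3   79.6] yaw 35.6 shift units [ 0.05 -0.16  0.05] yaw units -0.89 F [ 1.4 -3.3  0.2]
pos [ 611.4 -157.3   79.6] yaw 35.6 shift units [ 0.11 -0.28  0.05] yaw units -1.77 F [ 1.4 -3.3  0.2]
```

Call:
arm_command(plan=[0.05,-0.16,0.05,-0.8,0,0.03,-0.12,0.02,-0.5,0])

```text
clock: 4.1
eef_pos: [609.1, -149.3, 78.6]
tcp_rot: [[0.694, 0.72, 0.005], [0.72, -0.694, -0.01], [-0.003, 0.01, -1.0]]
wrist_force: [0.2, -0.0, -0.3]
grip_width: 0.2
```

```bash
python3 s.py 118 125
```

```text
pos [ 609.1 -149.3   78.6] yaw 46.1 shift units [-0.06  0.09  0.02] yaw units 0.41 F [ 0.2 -0.  -0.3]
pos [ 609.1 -149.3   78.6] yaw 46.1 shift units [ 0.02 -0.01  0.02] yaw units -0.47 F [ 0.2 -0.  -0.3]
```

Force dropped, so it snapped. I'm backing off, rising and checking.

Call:
arm_command(plan=[0,0.3,0,0,0,0,0,-0.8,0,0,0,0,-0.8,0,0,0,0,-0.8,0,0,0,0,-0.5,0,0])

```text
clock: 4.6
eef_pos: [616.8, -156.4, 168.1]
tcp_rot: [[0.712, 0.702, 0.003], [0.702, -0.712, -0.009], [-0.004, 0.008, -1.0]]
wrist_force: [-0.6, -0.2, -0.1]
grip_width: 0.1
```

Run:
```python
from h import *;from bench import r;import cv2
o,c=wrist(r);cv2.imwrite("pics/w3.png",c["frame"][:,:,::-1])
go(o,[498.9,-43.5],95,14.8)
u,v=np.mgrid[:1,:1]
```

```text
pos [ 616.8 -156.4  168.1] yaw 44.6 shift units [-0.14 -5.46  2.39] yaw units 3.73 F [-0.6 -0.2 -0.1]
```

View pics/w3.png

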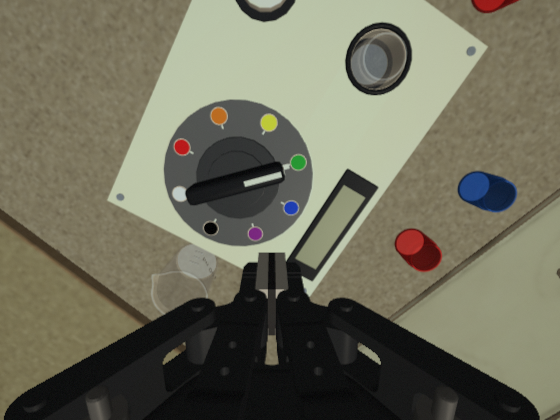

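The pointer rests at green (298,162), and the vial is still in its well (380,58). Moving over the key.

Call:
arm_command(plan=[-0.03,-0.91,0,0,0,-0.03,-0.91,0,0,0,-0.03,-0.91,0,0,0,-0.03,-0.91,0,0,0,-0.03,-0.91,0.4,0,0])

```text
clock: 5.15
eef_pos: [520.8, -63.8, 156.8]
tcp_rot: [[0.729, 0.684, 0.014], [0.684, -0.729, -0.013], [0.001, 0.019, -1.0]]
wrist_force: [0.0, -0.1, -0.2]
grip_width: -0.1
```

Call:
arm_command(plan=[0,-0.8,0.6,0,0,0,0,0.6,0,0,0,0,0,0,0])

```text
clock: 5.45
eef_pos: [502.5, -44.6, 118.6]
tcp_rot: [[0.737, 0.676, 0.013], [0.676, -0.736, -0.012], [0.001, 0.018, -1.0]]
wrist_force: [0.3, 0.6, 1.0]
grip_width: 0.0
```

Run:
```python
from h import *;from bench import r;import cv2
o,c=wrist(r);f=c["frame"][:,:,::-1].copy()
go(o,[498.9,-43.5],76,14.8)
for k in range(24):
    a=k*np.pi/12;u,v=w2px(c,[498.9+18*np.cos(a),-43.5+18*np.sin(a),72.5]);cv2.circle(f,(int(u),int(v)),1,(255,0,255),-1)
cv2.imwrite("pics/w4.png",f)
```

```text
pos [502.5 -44.6 118.6] yaw 42.6 shift units [-0.06 -0.13  1.42] yaw units 3.47 F [0.3 0.6 1. ]
```

View pics/w4.png

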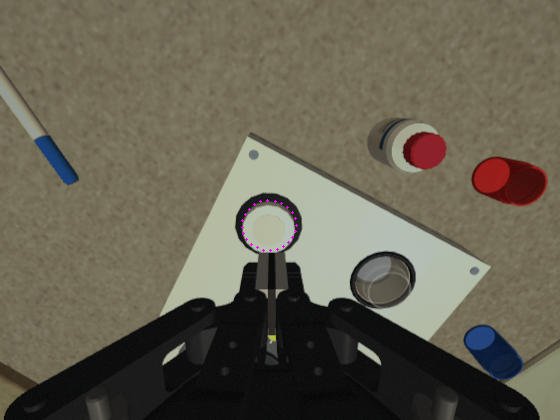

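The predicted key rim matches the key to within 1–2 mm, centred at about (269,226). Descending to press.

Call:
arm_command(plan=[-0.06,-0.13,0.7,0,0,0,0,0.5,0,0,0,0,0.15,0,0,0,0,0,0,0])

```text
clock: 5.9
eef_pos: [503.8, -46.2, 81.3]
tcp_rot: [[0.742, 0.67, 0.022], [0.67, -0.742, -0.015], [0.006, 0.026, -1.0]]
wrist_force: [-0.2, 0.3, 0.4]
grip_width: -0.2
```

Run:
```python
from h import *;from bench import r
go(r.get_obs(),[498.9,-43.5],67,None)
```

```text
pos [503.8 -46.2  81.3] yaw 42.1 shift units [-0.06 -0.19  0.47] yaw units None F [-0.2  0.3  0.4]
```

Call:
arm_command(plan=[-0.06,-0.2,0,0,0,0,0,0.2,0,0,0,-0.05,0.15,0,0,0,0,0.12,0,0])

```text
clock: 6.3
eef_pos: [499.0, -42.5, 68.9]
tcp_rot: [[0.743, 0.669, 0.027], [0.669, -0.743, -0.017], [0.008, 0.03, -1.0]]
wrist_force: [-2.9, 0.5, 3.8]
grip_width: -0.1
```

Run:
```python
from h import *;from bench import r
go(r.get_obs(),[498.9,-43.5],67,None)
```

```text
pos [499.  -42.5  68.9] yaw 42.0 shift units [-0.02  0.02  0.06] yaw units None F [-2.9  0.5  3.8]
```

Call:
arm_command(plan=[0,0,0.15,0,0,0,0,0.15,0,0])

```text
clock: 6.5
eef_pos: [499.3, -42.5, 66.3]
tcp_rot: [[0.742, 0.669, 0.03], [0.67, -0.742, -0.019], [0.01, 0.034, -0.999]]
wrist_force: [-26.3, 6.0, 80.3]
grip_width: -0.1
```

Run:
```python
from h import *;from bench import r
go(r.get_obs(),[498.9,-43.5],67,None)
```

```text
pos [499.3 -42.5  66.3] yaw 42.1 shift units [-0.03  0.02 -0.02] yaw units None F [-26.3   6.   80.3]
```

Call:
arm_command(plan=[0,0,0.05,0,0])

```text
clock: 6.6
eef_pos: [499.1, -42.4, 67.6]
tcp_rot: [[0.742, 0.67, 0.031], [0.67, -0.742, -0.02], [0.01, 0.036, -0.999]]
wrist_force: [-5.8, -0.3, 8.7]
grip_width: -0.1
```

```bash
python3 - <<'E'
from h import *;from bench import r;import cv2
go(r.get_obs(),[498.9,-43.5],67,None)
for n in("scene","top"):
    c=r.capture(n);f=c["frame"][:,:,::-1]
    a=w2px(c,[*A,62]);b=w2px(c,[498.9,-43.5,67]);m=(a+b)/2;x,y=int(m[0]),int(m[1])
    cv2.imwrite(f"pics/e_{n}.png",cv2.resize(f[max(0,y-100):y+100,max(0,x-130):x+130],None,fx=2.9,fy=2.9))
for _ in range(4): go(r.get_obs(),[498.9,-43.5],67,None);r.capture("top")
E
python3 -c "
import cv2;a=cv2.imread('pics/e_scene.png');b=cv2.imread('pics/e_top.png');cv2.imwrite('pics/e.png',cv2.hconcat([cv2.resize(a,(400,308)),cv2.resize(b,(400,308))]))"
```

```text
pos [499.1 -42.4  67.6] yaw 42.1 shift units [-0.03  0.02  0.02] yaw units None F [-5.8 -0.3  8.7]
pos [499.1 -42.5  67.1] yaw 42.1 shift units [-0.03  0.02  0.  ] yaw units None F [-11.8   2.2  32.1]
pos [499.1 -42.4  67.1] yaw 42.1 shift units [-0.03  0.02  0.01] yaw units None F [-10.5   1.9  32.3]
pos [499.1 -42.5  67.1] yaw 42.1 shift units [-0.03  0.02  0.01] yaw units None F [-11.1   3.   31.9]
pos [499.1 -42.5  67.2] yaw 42.1 shift units [-0.03  0.02  0.01] yaw units None F [-11.1   1.6  32.2]
```

View pics/e.png

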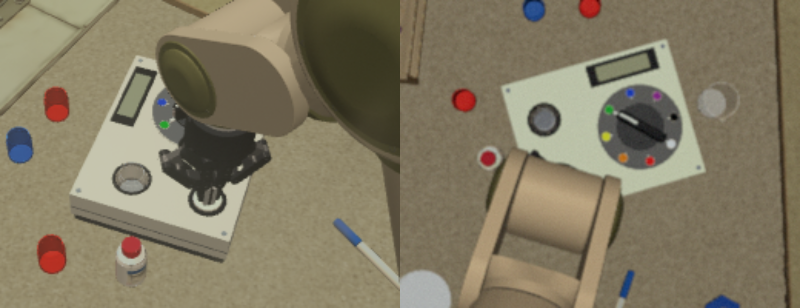

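The top view shows the pointer at green. The fingers are on the key, steady at 32 N against the hard stop (TCP z is 67.1; fully down should be 67.5). The vial, bottle and beaker are unmoved, so I'm handing in.

```bash
python3 -c "
from bench import r
print(r.job_done())"
```

```text
the job is handed in; nothing more can be done
None
```

The job is handed in with the selector at green and the reading key held fully down. With the shut fingers I pushed the selector bar three clicks anticlockwise, from black through violet and blue to green. I checked it by camera before touching the key, then pressed.

**Last checks:**
- **Selector:** the top view shows the pointer still at green.
- **Key:** the fingertips rest at z 67.1 mm, against 67.5 mm expected for fully down. The upward force is a steady 32 N or so, well above the 5 N spring.
- **Other objects:** the vial is in its well, and the bottle and beaker are where they stood.
- **Time:** about 7 s of the 48 s allowed.

**Less tidy points:**
- **Press force:** it briefly reached about 85 N at the wrist, under the 120 N limit, before I eased it. As it settled it dipped to about 9 N, still above the spring force.
- **Lamp:** I could not see whether it was lit in the pictures, so that rests on the key being down.

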